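Carafe in under the warmer's hood

TASK

Put the empty glass carafe into the coffee warmer: bring it in under the hood and over the low rim, and set it down gently so that it stands flat and upright on the warming plate inside the rim, then let go of it. Do not tip the carafe over, and leave the canister, the two plates and the cup organiser where they are.

Things in the scene. Friction and masses are not known exactly. Their poses are not given: they have to be found in the camera images.
- carafe: Empty clear glass carafe, round, no handle, 168 mm tall, about 0.35 kg, standing on the worktop left or right of the warmer. Body 110 mm in diameter up to 60 mm above its foot (foot 100 mm), then a shoulder up to 108 mm, then a straight neck 49 mm in diameter with a wooden collar. Origin at the centre of its underside, z up.
- collar (a point): Centre of the wooden collar round the carafe's neck, the place to grip: on the carafe's axis, 136 mm above its underside. The collar is 52 mm in diameter and reaches from 114 to 158 mm above the underside.
- warmer: White electric coffee warmer, fixed, 200 mm wide, 323 mm tall: a base slab 40 mm high, a hood over it, and two steel posts (22 mm thick, at x = 105, y = +/-85 mm) at the rear. Origin on the underside, below the plate's centre; +x points from the open front to the rear, z up. The base runs from x = -80 to +125 mm; the toggle on its front, to x = -100, plays no part. Front and sides are open.
- warming_plate (a point): Centre of the warming plate (dark disc, 124 mm in diameter), on the top face of the warmer's base, 40 mm above the worktop, where the carafe shall stand. Axes as the warmer's. A square rim, 136 mm by 136 mm inside, 11 mm thick, stands 12 mm higher than the plate all round it.
- hood_edge (a point): Middle of the lower front edge of the warmer's hood: 10 mm in front of the plate's centre and 245 mm above the plate. The hood is 200 mm wide, 38 mm thick and runs 135 mm to the rear from here, so a gripper pointing straight down has no room over the plate; one tilted about 45 degrees from the front has.
- canister: Bystander: round white ceramic canister with a cork lid, 90 mm in diameter, 140 mm tall, loose, on the other side of the warmer from the carafe. Origin at the centre of its underside.
- plate_low: Bystander: lower of two stacked cream melamine date plates, 130 mm in diameter, 13 mm thick, lying far to the right. Origin at the centre of its underside.
- plate_top: Bystander: upper of the two stacked plates, 130 mm in diameter, 18 mm tall; the stack is 31 mm tall. Origin at the centre of its underside.
- organiser: Bystander: blue plastic cup organiser, fixed, 130 mm deep, 180 mm wide, 110 mm tall, with a closed hinged cover with a knob (about 150 mm tall in all), far to the left. Origin at the centre of its underside.

How it is judged:
By the outcome, as a careful person would: the job done as asked, in the order asked, and still so for the second after the job is handed in, with the robot touching nothing.
It also fails if it takes over 40 s, if anything falls off the work surface, if the arm or the gripper's body presses on something with over 40 N, if the wrist force passes 120 N, or if a joint passes its speed limit or range.

ROBOT

A 6-joint arm with a two-finger parallel gripper is mounted at the origin on the work surface. World frame = base frame: x ahead of the robot, y to its left, z up, the work surface at z = 0. Lengths are in mm, angles in rad, forces in N, time in s.
With the tool pointing down it reaches from about 325 to 850 mm from the base axis. Payload 15.5 kg.
Tool frame: the origin (TCP) lies midway between the tips of the shut fingers; the grasp point (between the pads) lies hold_point_z behind it (hold_point_z is the distance from the TCP to the grasp point, in mm); z points along the fingers, y is the line along which they close (so a half turn about z gives the same grasp; the last joint's range is limited). The gripper opens to 91 mm and grips with 3 to 60 N. Pads are 32 mm wide; open, the fingers measure 118 mm over their backs; the gripper's body (76 mm by 178 mm) begins 60 mm behind the grasp point.
Start: joints at [1.091, 0.494, 1.345, -0, 1.302, -0.096], TCP at [234.604, 579.299, 213.915] pointing down, gripper open.
Joint ranges: [-2.91, 2.91], [-0.82, 2.16], [0.22, 2.67], [-1.22, 4.37], [0.12, 2.79], [-3.08, 3.08]. Speed limits (rad/s): [1.89, 1.89, 2.57, 3.01, 3.01, 3.01].

INTERFACE

Orientations are given as a 3x3 rotation matrix whose columns are the frame's x, y, z axes.
In Python, from station import observe, camera, close_job, hold_point_z gives the robot as it stands. The module is installed in compiled form; this text tells all that it offers.
- The arm moves only by the tool drive_tool, never from a script. Its argument "commands" is a list of rows, each a list of 7 numbers: the shift along the world's x, y, z as a fraction of full scale, then the turn, a rotation vector about the world's x, y, z as a fraction of full scale, then the opening, from -1 (shut) to 1 (fully open). In form: [[tx, ty, tz, ax, ay, az, gripper], ...]. A call has 1 to 10 rows; each row shifts and turns the commanded pose from where the row before left it; what a row does not reach is not made up. Full scale, the value 1, is 0.03 m for a shift and 0.08 rad for a turn. A row lasts 1/8 s, in which the tool goes at most 62.5 mm and 10.7 degrees, less where a joint would pass 70% of its speed; a pose out of reach is approached as far as the arm can. A call with a number of a shift or a turn outside -1 to 1 is refused whole. A call with a gripper value outside its range is refused whole. The fingers move at their own pace and stop on an object; "newtons" is the grip in N (left out, the last holds). Time passes only in rows, so rows that do not move let the fingers close. It gives the time, the measured TCP pose, the force, the opening and the grip force at its end, in the units of the state.
- observe(): the state, without advancing time (a new reading comes with each control period).
- camera(name): name is "scene" or "top" or "wrist"; returns a dict with "color" (420x560x3 uint8, red, green, blue), "z_map" (420x560 float32, mm along the optical axis (not along the pixel's ray), 0 where there is no reading), "mtx" (3x3 intrinsics, pixels), "R" (3x3) and "t" (3): a world point X has camera coordinates R X + t. Camera axes: x right, y down, z forward; pixel columns grow to the right and rows downward; lengths in mm; the calibration is good to about 2 mm. A picture is of the moment at which its call begins.
- close_job(): hands the job in; it is judged then, once.
The state is a dict: "time_s": time; "qpos": joint angles; "dq": joint speeds; "effort": joint torques, N m; "eef_pos": TCP position; "orientation": TCP orientation; "ft_force": force on the tool from outside, world axes, zero at the start; "torque": the same for the moment, N m; "gripper_width": finger opening in mm; "grasp_force": force on a finger pad.
Only numpy, scipy, OpenCV 4.12 (cv2) and the standard library are available. Lean on these libraries where they do the work, as an engineer would, in place of code of your own. Each camera call takes 0.05 s, during which the arm holds its last target. There are 200 camera calls.

## Working session

There is one attempt and no reset: what is moved stays moved. The work goes in short steps, Python scripts to look and compute and a tool call to move; the robot and the scene stay as the last step left them, time stands still between calls to the robot, and variables do not carry over. Pictures are saved under pics/ and viewed, at most 13 in all, crops included, and the job is handed in when it is done.

Besides the shell and the picture viewer there is one more tool, called after "Call:" in YAML: its name, and indented under it one key for each argument. drive_tool: Moves the arm, as the interface text tells. Shift numbers are shares of 0.03 m and turn numbers shares of 0.08 rad, none past 1 either way. Its arguments: {"type":"object","properties":{"commands":{"type":"array"},"newtons":{"type":"number"}},"required":["commands"]}

```bash
mkdir -p pics
cat > h.py <<'E'
import numpy as np, cv2
from station import observe, camera, close_job, hold_point_z
def xyz(c):
    z=c['z_map'];v,u=np.indices(z.shape);K=c['mtx']
    P=np.stack([(u-K[0,2])/K[0,0]*z,(v-K[1,2])/K[1,1]*z,z],-1)
    return (P-c['t'])@c['R']
def save(c,n): cv2.imwrite('pics/'+n,c['color'][:,:,::-1])
E
python3 - <<'E'
from h import *
np.set_printoptions(precision=3,suppress=True)
print(hold_point_z if not callable(hold_point_z) else hold_point_z());o=observe();print(o)
a=camera('scene');b=camera('top')
im=np.vstack([cv2.resize(a['color'],(400,300)),cv2.resize(b['color'],(400,300))])
save(a,'s1.png');save(b,'t1.png')
for c in(a,b):print(c['mtx'],c['R'],c['t'],-c['R'].T@c['t'])
np.savez('v1.npz',sc=a['color'],sx=xyz(a),tc=b['color'],tx=xyz(b))
E
```

```text
18.8
{'time_s': 0.0, 'qpos': array([ 1.091,  0.494,  1.346, -0.   ,  1.303, -0.096]), 'dq': array([-0.002, -0.001, -0.001, -0.   , -0.001, -0.001]), 'effort': array([ -0.003, -87.884, -38.184,   0.071,   0.053,  -0.   ]), 'eef_pos': array([234.414, 578.952, 213.331]), 'orientation': array([[-0.927,  0.375, -0.001],
       [ 0.375,  0.927, -0.001],
       [ 0.   , -0.001, -1.   ]]), 'ft_force': array([ 0.122,  0.68 , -0.324]), 'torque': array([ 0.007, -0.003,  0.01 ]), 'grasp_force': 0.0, 'gripper_width': 91.27419671833425}
[[427.153   0.    276.589]
 [  0.    427.153 206.079]
 [  0.      0.      1.   ]] [[ 0.46   0.888  0.003]
 [ 0.739 -0.382 -0.554]
 [-0.491  0.257 -0.832]] [-236.911 -343.05  1759.864] [1227.177 -373.29  1274.999]
[[444.794   0.    284.093]
 [  0.    444.794 212.687]
 [  0.      0.      1.   ]] [[-0.012 -1.     0.017]
 [-0.995  0.01  -0.103]
 [ 0.103 -0.018 -0.995]] [ -29.783  580.911 1224.137] [ 451.601  -13.755 1277.781]
```

View pics/s1.png

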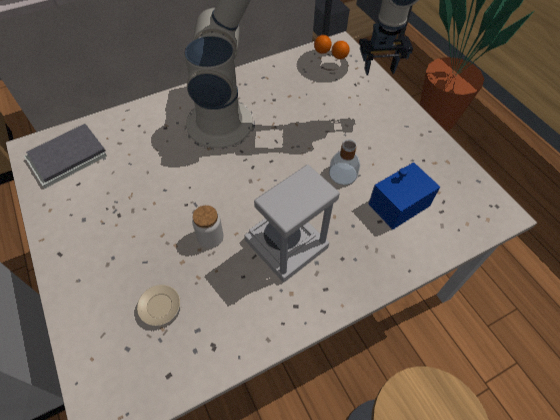

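View pics/t1.png

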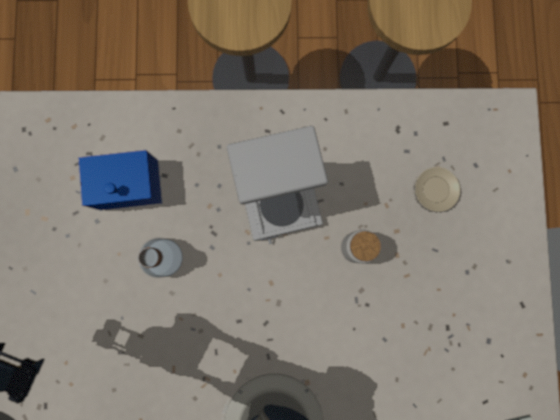

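The scene view shows the carafe collar at (348,149), the warmer hood at (297,200) and the canister at (207,220). In the top view, the collar is at (151,257), the hood at (278,165), the plate at (282,207), the canister at (365,246) and the organiser at (120,180).

Run:
```python
from h import *
np.set_printoptions(precision=1,suppress=True)
d=np.load('v1.npz')
def box(n,u0,u1,v0,v1):return d[n+'c'][v0:v1,u0:u1].astype(int),d[n+'x'][v0:v1,u0:u1]
# collar: brown
for n,b in(('s',(335,362,138,162)),('t',(135,170,243,272))):
    c,x=box(n,*b); m=(c[...,0]-c[...,2]>15)&(x[...,2]>100)&(x[...,2]<200)
    p=x[m];print('collar',n,m.sum(),p.min(0),p.max(0),np.median(p,0)); 
    t=p[p[:,2]>p[:,2].max()-6] if len(p) else p;print(len(t),t.min(0),t.max(0)) if len(p) else 0
    m2=(c[...,0]-c[...,2]>15);v,u=np.nonzero(m2);print('px',u.min()+b[0],u.max()+b[0],v.min()+b[2],v.max()+b[2])
# body foot in top
# hood top
for n,b in(('s',(250,345,165,240)),('t',(222,335,120,208))):
    c,x=box(n,*b); m=(x[...,2]>308)&(x[...,2]<340)
    p=x[m];r=cv2.minAreaRect(p[:,:2].astype(np.float32));print('hood',n,m.sum(),np.median(p[:,2]),r)
    print(cv2.boxPoints(r))
# base top/rim
c,x=box('t',235,335,180,250);m=(x[...,2]>30)&(x[...,2]<65);p=x[m]
print('base',m.sum(),np.percentile(p[:,2],[5,25,50,75,95]));r=cv2.minAreaRect(p[:,:2].astype(np.float32));print(r,cv2.boxPoints(r))
c,x=box('t',235,335,180,250);m=(x[...,2]>30)&(x[...,2]<65)&(c.max(-1)<90);p=x[m];print('disc',len(p),p.min(0),p.max(0))
for nm,n,b,zz in(('can','t',(345,385,228,268),(135,150)),('can','s',(190,225,203,230),(135,150)),('org','t',(75,165,145,215),(100,118))):
    c,x=box(n,*b);m=(x[...,2]>zz[0])&(x[...,2]<zz[1]);p=x[m];print(nm,len(p),p.min(0),p.max(0)) if m.any() else 0
c,x=box('t',75,165,145,215);p=x[(x[...,2]>100)];print(p.min(0),p.max(0))
big=np.hstack([cv2.resize(d['tc'][110:280,130:340],None,fx=3,fy=3,interpolation=2)]);cv2.imwrite('pics/t2.png',big[:,:,::-1])
```

```text
collar s 125 [444.2 279.  116. ] [491.7 323.6 166.5] [480.9 291.3 142.5]
6 [446.9 282.2 162.7] [490.  318.6 166.5]
px 335 361 138 161
collar t 30 [439.7 279.3 137.4] [484.6 306.9 159.1] [455.7 282.4 148.8]
10 [444.6 279.3 153.3] [484.6 306.9 159.1]
px 137 160 246 265
hood s 3121 322.58534836092053 ((662.5645751953125, -15.139724731445312), (136.66896057128906, 201.39682006835938), 12.161675453186035)
[[ 574.5   68.9]
 [ 617.  -128. ]
 [ 750.6  -99.2]
 [ 708.2   97.7]]
hood t 5524 322.4144280434765 ((660.0301513671875, -16.98633575439453), (136.1101531982422, 200.1204833984375), 12.681831359863281)
[[ 571.7   65.7]
 [ 615.6 -129.5]
 [ 748.4  -99.7]
 [ 704.5   95.6]]
base 2663 [35.7 38.5 40.5 43.3 52.6]
((575.3389282226562, -35.890419006347656), (107.57425689697266, 200.58311462402344), 13.066216468811035) [[ 500.3   49.6]
 [ 545.6 -145.7]
 [ 650.4 -121.4]
 [ 605.1   74. ]]
disc 1304 [ 507.  -137.4   30.6] [649.3  39.3  55.4]
can 711 [ 445.5 -279.4  135. ] [ 519.9 -204.   145.9]
can 402 [ 444.9 -278.7  135.2] [ 523.4 -202.8  146.5]
org 1644 [596.5 313.6 100.1] [744.6 505.5 118. ]
[451.6 -13.8 100.1] [ 744.6  505.5 1277.8]
```

View pics/t2.png

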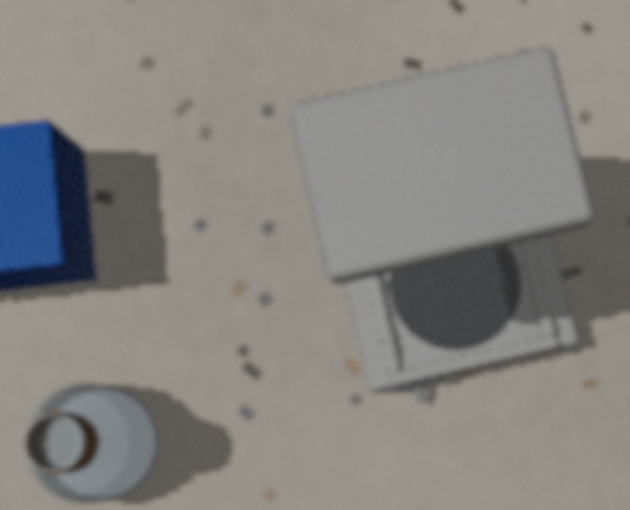

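The zoomed top view shows the collar ring's top centred near crop (62,442), which is full-image (150.7,257.3). The body is round (95,443), and the plate disc spans crop x 391–520 with its bottom at y≈347. The warmer's yaw is about +12.4° and its origin about (605,-28). I'll refine both by casting rays.

```bash
cat >> h.py <<'E'
def ray(c,u,v,z):
    K=c['mtx'];d=c['R'].T@np.array([(u-K[0,2])/K[0,0],(v-K[1,2])/K[1,1],1]);o=-c['R'].T@c['t']
    return o+d*(z-o[2])/d[2]
def turn(Rt):
    from scipy.spatial.transform import Rotation as S
    return S.from_matrix(Rt@observe()['orientation'].T).as_rotvec()
def tilt(az,t):
    s,c=np.sin,np.cos;z=np.array([c(az)*s(t),s(az)*s(t),-c(t)]);y=np.array([-s(az),c(az),0])
    return np.stack([np.cross(y,z),y,z],1)
E
python3 - <<'E'
from h import *
np.set_printoptions(precision=3,suppress=True)
b=camera('top');a=camera('scene')
print('collar top', ray(b,150.7,257.3,158),'body',ray(b,161.8,257.7,62))
# disc: dark mask
g=cv2.cvtColor(b['color'],cv2.COLOR_RGB2GRAY)
P=[]
for u,v in((281.8,225.7),(260.5,205),(303.2,205)):P.append(ray(b,u,v,40))
print(np.array(P))
# brown collar in scene: centroid ray to z 136
c=a['color'][135:165,335:362].astype(int);m=(c[...,0]-c[...,2]>22)&(c.max(-1)<150)
n,l,st,ce=cv2.connectedComponentsWithStats(m.astype(np.uint8));i=1+st[1:,4].argmax();print(st[i],ce[i]);
print('scene collar',ray(a,335+ce[i][0],135+ce[i][1],138))
R=tilt(np.radians(12.4),np.radians(45));print(R);r=turn(R);print(r,r/.08)
F=R.copy();F[:,:2]*=-1;r=turn(F);print(r,r/.08)
E
```

```text
collar top [458.96  299.941 158.   ] body [458.155 296.91   62.   ]
[[543.111 -29.253  40.   ]
 [601.856  29.732  40.   ]
 [600.66  -89.952  40.   ]]
[  6  11  15  14 114] [12.228 18.912]
scene collar [475.124 297.287 138.   ]
[[-0.691 -0.215  0.691]
 [-0.152  0.977  0.152]
 [-0.707  0.    -0.707]]
[-0.066 -0.794  0.57 ] [-0.828 -9.927  7.124]
[ 1.026 -0.087 -2.374] [ 12.821  -1.094 -29.677]
```

Call:
drive_tool:
  commands:
    - [0.3,-0.6,0.2,-0.08,-0.99,0.71,1]
    - [0.3,-0.6,0.2,-0.08,-0.99,0.71,1]
    - [0.3,-0.6,0.2,-0.08,-0.99,0.71,1]
    - [0.3,-0.6,0.2,-0.08,-0.99,0.71,1]
    - [0.3,-0.6,0.2,-0.08,-0.99,0.71,1]
    - [0.3,-0.6,0.2,-0.08,-0.99,0.71,1]
    - [0.3,-0.6,0.2,-0.08,-0.99,0.71,1]
    - [0.3,-0.6,0.2,-0.08,-0.99,0.71,1]
    - [0.3,-0.6,0.2,-0.08,-0.99,0.71,1]
    - [0.3,-0.6,0.2,-0.08,-0.99,0.71,1]

```text
time_s: 1.45
eef_pos: [324.6, 398.9, 274.2]
orientation: [[-0.691, -0.217, 0.69], [-0.151, 0.976, 0.155], [-0.707, 0.003, -0.707]]
ft_force: [1.4, 0.6, 0.6]
gripper_width: 91.1
grasp_force: 0.0
```

Call:
drive_tool:
  commands:
    - [0.33,-0.65,-0.3,0,0,0,1]
    - [0.33,-0.65,-0.3,0,0,0,1]
    - [0.33,-0.65,-0.3,0,0,0,1]
    - [0.33,-0.65,-0.3,0,0,0,1]
    - [0.33,-0.65,-0.3,0,0,0,1]
    - [0.33,-0.65,-0.3,0,0,0,1]
    - [0,0,0,0,0,0,1]

```text
time_s: 2.33
eef_pos: [384.0, 284.8, 240.8]
orientation: [[-0.714, -0.208, 0.668], [-0.153, 0.978, 0.141], [-0.683, -0.001, -0.731]]
ft_force: [-0.1, -0.5, 0.4]
gripper_width: 91.1
grasp_force: 0.0
```

Run:
```python
from h import *
np.set_printoptions(precision=3,suppress=True)
w=camera('wrist');save(w,'w1.png');print(w['mtx'],w['R'],-w['R'].T@w['t']);o=observe();print(o['qpos'],o['eef_pos'])
for p in((462,299,136),(462,299,168),(462,299,114)):
    q=w['mtx']@(w['R']@np.array(p)+w['t']);print(q[:2]/q[2])
np.savez('w1.npz',c=w['color'],x=xyz(w))
```

```text
[[365.329   0.    279.902]
 [  0.    365.329 212.369]
 [  0.      0.      1.   ]] [[-0.209  0.978  0.001]
 [ 0.53   0.112  0.84 ]
 [ 0.822  0.176 -0.542]] [221.923 249.896 319.834]
[ 0.793  0.125  2.206 -1.223  0.412  0.072] [383.814 285.497 240.871]
[277.235 186.408]
[277.117 218.936]
[277.309 166.107]
```

View pics/w1.png

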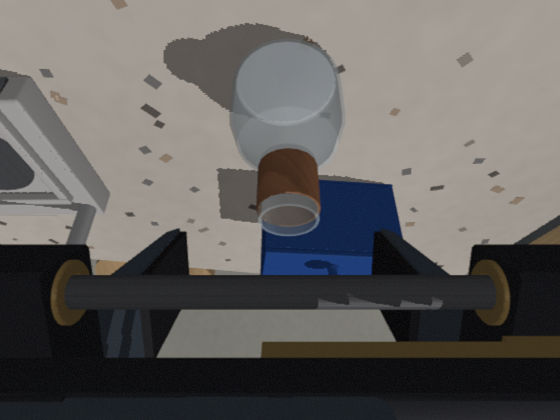

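The wrist view shows the collar spanning columns 258–319 at row ~186 and the rim centred at (289,213). That is about 11 px right of the prediction. Joint 4 is at its limit, so I'll swing the tool's azimuth to about 33° (radial) and measure again.

Run:
```python
from h import *
np.set_printoptions(precision=3,suppress=True)
R=tilt(np.radians(33),np.radians(45));r=turn(R);print(r/.08); o=observe();print((np.array([462,300,140])-111*R[:,2]-o['eef_pos'])/30,o['eef_pos'],o['orientation'])
w=camera('wrist');print(ray(w,289,213,168),ray(w,288.5,152,114))
```

```text
[ 0.168 -0.384  4.573]
[ 0.412 -0.941 -0.746] [383.814 285.497 240.871] [[-0.714 -0.209  0.668]
 [-0.153  0.978  0.142]
 [-0.683 -0.001 -0.73 ]]
[451.662 306.995 168.   ] [442.438 305.216 114.   ]
```

Call:
drive_tool:
  commands:
    - [0.08,-0.19,-0.0,0.03,-0.08,0.91,1]
    - [0.08,-0.19,-0.1,0.03,-0.08,0.91,1]
    - [0.08,-0.19,-0.2,0.03,-0.08,0.91,1]
    - [0.08,-0.19,-0.2,0.03,-0.08,0.91,1]
    - [0.08,-0.19,-0.2,0.03,-0.08,0.91,1]
    - [0,0,0,0,0,0,1]

```text
time_s: 3.18
eef_pos: [372.2, 293.9, 243.9]
orientation: [[-0.607, -0.5, 0.618], [-0.398, 0.864, 0.309], [-0.688, -0.058, -0.723]]
ft_force: [-1.0, 0.4, 0.6]
gripper_width: 91.3
grasp_force: 0.0
```

Run:
```python
from h import *
np.set_printoptions(precision=3,suppress=True)
w=camera('wrist');save(w,'w2.png');o=observe();print(o['qpos'],o['eef_pos']);print(o['orientation'])
for p in((462,300,114),(462,300,168)):
    q=w['mtx']@(w['R']@np.array(p)+w['t']);print(q[:2]/q[2])
c=w['color'].astype(int);x=xyz(w);m=(c[...,0]-c[...,2]>40)&(x[...,2]>110)&(x[...,2]<165)
n,l,st,ce=cv2.connectedComponentsWithStats(m.astype(np.uint8));i=1+st[1:,4].argmax();print(st[i],ce[i]);p=x[l==i];print(p.min(0),p.max(0),np.median(p,0))
```

```text
[ 0.625  0.069  2.276 -1.223  0.119 -0.316] [372.434 293.528 243.825]
[[-0.608 -0.499  0.618]
 [-0.397  0.865  0.308]
 [-0.688 -0.058 -0.723]]
[243.644 161.138]
[236.266 213.077]
[230 155  50  54 537] [259.896 180.464]
[435.04  285.084 116.407] [448.812 329.534 160.224] [439.883 306.067 147.41 ]
```

View pics/w2.png

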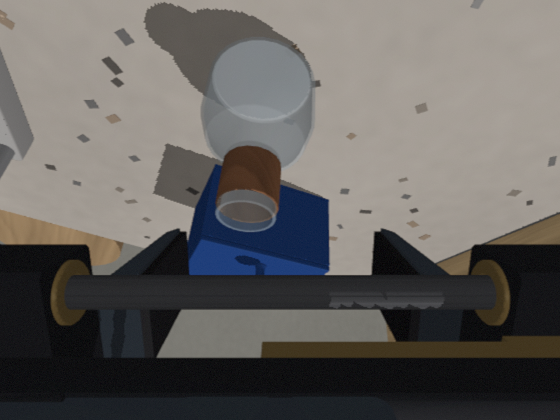

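The wrist view shows the rim at (247,211) and the collar at (250,180). Joint 5 is at its lower limit, so this is a wrist singularity. I'll fit a small kinematic model to the readings so far, then plan a wrist branch with room for the grasp and the placing.

```bash
cat > k.py <<'E'
import numpy as np
from scipy.optimize import least_squares
from scipy.spatial.transform import Rotation as S
Z=lambda a:S.from_euler('z',a).as_matrix()
Y=lambda a:S.from_euler('y',a).as_matrix()
LO=np.array([-2.91,-.82,.22,-1.22,.12,-3.08]);HI=np.array([2.91,2.16,2.67,4.37,2.79,3.08])
def fk(q,p):
    A=Z(q[0])@Y(q[1]);x=np.array([0,0,p[0]])+A@[p[4],0,p[1]]
    A=A@Y(q[2]);x=x+A@[p[5],0,p[2]]
    A=A@Z(q[3])@Y(q[4]);A=A@Z(q[5]+p[6]);return x+A@[0,0,p[3]],A
D=[([1.091,.494,1.3455,0,1.3025,-.096],[234.414,578.952,213.331],[[-.927,.375,-.001],[.375,.927,-.001],[0,-.001,-1]]),
([.793,.125,2.206,-1.223,.412,.072],[383.8,285.5,240.87],[[-.714,-.209,.668],[-.153,.978,.142],[-.683,-.001,-.73]]),
([.625,.069,2.276,-1.223,.119,-.316],[372.43,293.53,243.8],[[-.608,-.499,.618],[-.397,.865,.308],[-.688,-.058,-.723]])]
def res(p):
    e=[]
    for q,x,R in D:
        a,A=fk(q,p);e+=[*(a-x),*((A-np.array(R)).ravel()*100),]
    return np.array(e+[.05*p[4],.05*p[5]])
def fit():
    b=min((least_squares(res,[300,400,350,300,0,0,o]) for o in(0,1.57,3.14,-1.57)),key=lambda r:r.cost);return b.x,b
E
python3 - <<'E'
from k import *
np.set_printoptions(precision=2,suppress=True)
p,b=fit();print(p,b.cost);print(b.fun)
E
```

```text
[180.64 451.88 311.67 167.73 136.48  51.11   1.57] 2624.2748717888753
[ 52.36 -27.83   0.7   -0.03  -0.06   0.08  -0.06   0.03   0.06   0.
   0.06   0.    -3.39  10.75  -3.19  -0.02   0.07   0.02   0.05   0.01
  -0.01  -0.01   0.05  -0.03  18.66 -34.45   2.49   0.06  -0.     0.01
   0.04  -0.03   0.03  -0.03   0.01  -0.01   6.82   2.56]
```

```bash
sed -i 's/x=np.array(\[0,0,p\[0\]\])+A@\[p\[4\],0,p\[1\]\]/x=np.array([0,0,p[0]])+A@[0,p[4],p[1]]/; s/\[p\[5\],0,p\[2\]\]/[0,0,p[2]]/; s/A=A@Z(q\[3\])@Y(q\[4\]);A=A@Z/A=A@Z(q[3]);x=x+A@[0,p[5],0];A=A@Y(q[4]);A=A@Z/' k.py
python3 - <<'E'
from k import *
np.set_printoptions(precision=2,suppress=True)
p,b=fit();print(p,b.cost);print(b.fun.reshape(-1)[[0,1,2,12,13,14,24,25,26]])
E
```

```text
[ -5.31 702.71 298.6  321.3   45.67  15.48   1.57] 36.89655007276175
[-2.03  0.1  -0.51  0.88  5.3   0.1   0.52 -5.85  0.42]
```

Call:
drive_tool:
  commands:
    - [0,0.3,0.5,-0.49,0.86,0,1]
    - [0,0.3,0.5,-0.49,0.86,0,1]
    - [0,0.3,0.5,-0.49,0.86,0,1]
    - [0,0.3,0.5,-0.49,0.86,0,1]
    - [0,0,0,-0.49,0.86,0,1]
    - [0,0,0,0,0,0,1]

```text
time_s: 3.98
eef_pos: [390.5, 304.9, 290.8]
orientation: [[-0.748, -0.482, 0.457], [-0.469, 0.87, 0.151], [-0.47, -0.101, -0.877]]
ft_force: [-0.4, 0.5, 0.2]
gripper_width: 91.1
grasp_force: 0.0
```

Run:
```python
from h import *
o=observe();print([o[k].round(4).tolist() for k in('qpos','eef_pos','orientation')])
```

```text
[[0.6558, 0.0383, 1.9155, -0.2421, 0.7247, -1.3026], [390.5153, 304.9329, 290.7609], [[-0.7477, -0.4821, 0.4567], [-0.469, 0.8702, 0.1508], [-0.4702, -0.1014, -0.8767]]]
```

Call:
drive_tool:
  commands:
    - [0.2,0.3,0.2,-0.49,0.86,0,1]
    - [0.2,0.3,0.2,-0.49,0.86,0,1]
    - [0.2,0.3,0.2,-0.49,0.86,0,1]
    - [0.2,0.3,0.2,-0.49,0.86,0,1]
    - [0.2,0,0,-0.49,0.86,0,1]
    - [0,0,0,0,0,0,1]

```text
time_s: 4.72
eef_pos: [420.4, 339.8, 312.8]
orientation: [[-0.847, -0.516, 0.131], [-0.524, 0.851, -0.037], [-0.092, -0.1, -0.991]]
ft_force: [-0.0, 0.5, 0.3]
gripper_width: 91.1
grasp_force: 0.0
```

Run:
```python
from h import *
o=observe();print([o[k].round(4).tolist() for k in('qpos','eef_pos','orientation')])
```

```text
[[0.6399, 0.2504, 1.4665, -0.1109, 1.3429, -1.46], [420.4093, 339.8264, 312.7658], [[-0.8467, -0.5159, 0.1306], [-0.5241, 0.8508, -0.0372], [-0.0919, -0.0999, -0.9907]]]
```

```bash
cat >> k.py <<'E'
D+=[([0.6558, 0.0383, 1.9155, -0.2421, 0.7247, -1.3026], [390.5153, 304.9329, 290.7609], [[-0.7477, -0.4821, 0.4567], [-0.469, 0.8702, 0.1508], [-0.4702, -0.1014, -0.8767]]),
([0.6399, 0.2504, 1.4665, -0.1109, 1.3429, -1.46], [420.4093, 339.8264, 312.7658], [[-0.8467, -0.5159, 0.1306], [-0.5241, 0.8508, -0.0372], [-0.0919, -0.0999, -0.9907]])]
# general linear model: constant offset vector per frame
def rots(q):
    A1=Z(q[0]);A2=A1@Y(q[1]);A3=A2@Y(q[2]);A4=A3@Z(q[3]);A5=A4@Y(q[4]);return A1,A2,A3,A4,A5
def lin(cols):
    M=np.vstack([np.hstack([np.eye(3)]+list(rots(q)))[:,3:][:,cols] for q,_,_ in D]);y=np.hstack([x for _,x,_ in D])
    s=np.linalg.lstsq(M,y,rcond=None);return s[0],(M@s[0]-y),s[3]
E
python3 - <<'E'
from k import *
np.set_printoptions(precision=2,suppress=True)
# columns: A1(0-2) A2(3-5) A3(6-8) A4(9-11) A5(12-14)
for n,c in(('basic',[2,5,8,14]),('+lat1',[1,2,5,8,14]),('+x1',[0,2,5,8,14]),('+x3',[2,5,6,8,14]),('+x1,x3',[0,2,5,6,8,14]),('+lat,x1,x3',[0,1,2,5,6,8,14]),('lat,x4',[1,2,5,8,9,14]),('lat,x5',[1,2,5,8,12,14]),('lat,y4',[1,2,5,8,10,14])):
    s,e,v=lin(c);print(n,s,abs(e).max(),v[-1])
E
```

```text
basic [ 40.57 610.81 359.24 249.02] 59.097936935924395 0.25001320269946287
+lat1 [ 51.1   41.97 642.36 337.63 296.83] 23.87128406695325 0.24951811084912523
+x1 [211.96  15.15 458.15 203.73 126.88] 54.34411691433229 0.20668750980624656
+x3 [ 85.12 600.19  24.47 369.68 258.96] 58.42019241050758 0.16658792594754782
+x1,x3 [218.48  93.48 434.61  43.45 217.49 140.78] 52.9944684677169 0.1652142930981608
+lat,x1,x3 [  0.52  59.48 257.09 595.93 118.07 384.09 352.34] 0.2922295798342418 0.14827678401975614
lat,x4 [ 60.97  91.06 605.7  360.91  28.11 279.17] 20.470672292970903 0.2100307307007863
lat,x5 [ 48.34  46.66 635.49 332.43  -7.43 298.24] 26.002746065800068 0.24266821747649772
lat,y4 [ 42.21  46.02 655.11 332.92  15.37 312.18] 19.730538229962065 0.24714715204398963
```

```bash
cat >> k.py <<'E'
s=lin([0,1,2,5,6,8,14])[0]
def FK(q):
    A1,A2,A3,A4,A5=rots(q);return A1@[s[0],s[1],s[2]]+A2@[0,0,s[3]]+A3@[s[4],0,s[5]]+A5@[0,0,s[6]],A5@Z(q[5]+np.pi/2)
def tilt(az,t):
    az,t=np.radians([az,t]);S_,C=np.sin,np.cos;z=np.array([C(az)*S_(t),S_(az)*S_(t),-C(t)]);y=np.array([-S_(az),C(az),0])
    return np.stack([np.cross(y,z),y,z],1)
def ik(x,R,q0):
    def f(q):
        a,A=FK(q);return np.hstack([(a-x)/100,(A-R).ravel()])
    r=least_squares(f,np.clip(q0,LO+.01,HI-.01),bounds=(LO,HI));return r.x,abs(r.fun).max()
def best(x,R):
    out=[]
    for j4 in(-.5,.5,1.5,2.6,3.6):
        for j6 in(-2,0,2):
            q,e=ik(x,R,[np.arctan2(x[1],x[0]),.3,1.8,j4,.6,j6])
            if e<1e-3 and not any(np.allclose(q,o,atol=.02) for o in out):out.append(q)
    return out
E
python3 - <<'E'
from k import *
np.set_printoptions(precision=2,suppress=True)
for nm,c in(('carafe',[460,301,140]),('plate',[605,-29,182])):
  for az in((0,20,35,50) if nm=='carafe' else (-5,5,12.4,25)):
    for back in(0,110):
      R=tilt(az,45);x=np.array(c)+R[:,2]*(18.8-back)
      print(nm,az,back,*best(x,R))
E
```

```text
carafe 0 0
carafe 0 110
carafe 20 0 [0.56 0.51 2.26 3.5  0.43 1.39]
carafe 20 110 [0.63 0.22 2.33 3.99 0.26 0.94]
carafe 35 0 [0.37 0.51 2.29 2.74 0.46 1.75]
carafe 35 110 [0.28 0.2  2.37 2.25 0.3  2.21]
carafe 50 0 [0.19 0.51 2.25 2.08 0.53 2.05]
carafe 50 110 [0.   0.23 2.31 1.53 0.57 2.5 ]
plate -5 0 [-0.18  0.42  2.12  2.77  0.19  1.86]
plate -5 110
plate 5 0 [-0.29  0.42  2.11  2.04  0.3   2.38]
plate 5 110 [-0.39  0.16  2.17  1.33  0.34  3.05]
plate 12.4 0 [-0.37  0.43  2.09  1.74  0.41  2.52]
plate 12.4 110 [-0.5   0.18  2.14  1.25  0.51  2.96]
plate 25 0 [-0.46  0.45  2.02  1.4   0.6   2.61]
plate 25 110 [-0.63  0.24  2.05  1.1   0.77  2.84]
```

```bash
cat >> k.py <<'E'
FL=np.diag([-1.,-1,1])
def rows(qa,qb,n,g=1):
    P=[FK(qa+(qb-qa)*i/n) for i in range(n+1)]
    out=[]
    for (x,R),(x2,R2) in zip(P,P[1:]):
        out.append(np.round(np.hstack([(x2-x)/30,S.from_matrix(R2@R.T).as_rotvec()/.08,g]),2).tolist())
    return out,np.array([p[0] for p in P])
E
python3 - <<'E'
from k import *
from station import observe
np.set_printoptions(precision=2,suppress=True)
R=tilt(42,45)@FL;x=np.array([460,301,140])+R[:,2]*(18.8-110)
B=best(x,R);print(x,B)
qa=observe()['qpos'];q=B[0];r,P=rows(qa,q,24);print(P[::4].round(0))
print(abs(np.array(r)).max(0));print(r)
E
```

```text
[412.08 257.85 204.49] [array([ 0.14,  0.21,  2.35,  1.82,  0.42, -0.72])]
[[420. 340. 313.]
 [370. 380. 270.]
 [345. 416. 257.]
 [353. 431. 260.]
 [383. 410. 259.]
 [412. 349. 241.]
 [412. 258. 204.]]
[0.48 0.83 0.48 0.87 0.75 1.63 1.  ]
[[-0.48, 0.33, -0.48, 0.87, 0.56, -0.77, 1.0], [-0.45, 0.34, -0.39, 0.86, 0.55, -0.85, 1.0], [-0.41, 0.34, -0.32, 0.84, 0.55, -0.92, 1.0], [-0.36, 0.34, -0.25, 0.82, 0.55, -0.99, 1.0], [-0.31, 0.33, -0.18, 0.79, 0.56, -1.05, 1.0], [-0.24, 0.31, -0.12, 0.76, 0.56, -1.11, 1.0], [-0.17, 0.29, -0.07, 0.74, 0.56, -1.17, 1.0], [-0.1, 0.25, -0.03, 0.71, 0.57, -1.22, 1.0], [-0.03, 0.21, -0.0, 0.67, 0.58, -1.27, 1.0], [0.04, 0.16, 0.02, 0.64, 0.58, -1.31, 1.0], [0.1, 0.09, 0.03, 0.61, 0.59, -1.35, 1.0], [0.16, 0.03, 0.03, 0.58, 0.6, -1.39, 1.0], [0.21, -0.05, 0.02, 0.55, 0.61, -1.42, 1.0], [0.25, -0.13, 0.01, 0.52, 0.63, -1.45, 1.0], [0.27, -0.21, -0.02, 0.49, 0.64, -1.48, 1.0], [0.29, -0.3, -0.05, 0.47, 0.65, -1.5, 1.0], [0.28, -0.38, -0.08, 0.44, 0.67, -1.53, 1.0], [0.27, -0.47, -0.12, 0.41, 0.68, -1.55, 1.0], [0.24, -0.55, -0.17, 0.39, 0.69, -1.56, 1.0], [0.19, -0.62, -0.21, 0.37, 0.7, -1.58, 1.0], [0.12, -0.69, -0.25, 0.35, 0.72, -1.59, 1.0], [0.05, -0.75, -0.29, 0.33, 0.73, -1.61, 1.0], [-0.04, -0.79, -0.33, 0.31, 0.74, -1.62, 1.0], [-0.14, -0.83, -0.36, 0.3, 0.75, -1.63, 1.0]]
```

Run:
```python
from k import *
from station import observe
R=tilt(42,45)@FL;x=np.array([460,301,140])+R[:,2]*(18.8-110)
r,P=rows(observe()['qpos'],best(x,R)[0],40);a=np.array(r)
for i in range(0,40,5):print(a[i:i+5].mean(0).round(2).tolist())
```

```text
[-0.27, 0.2, -0.24, 0.51, 0.33, -0.51, 1.0]
[-0.18, 0.2, -0.11, 0.48, 0.33, -0.63, 1.0]
[-0.06, 0.15, -0.02, 0.42, 0.34, -0.73, 1.0]
[0.06, 0.06, 0.02, 0.37, 0.36, -0.81, 1.0]
[0.15, -0.08, 0.0, 0.31, 0.38, -0.87, 1.0]
[0.17, -0.23, -0.05, 0.26, 0.4, -0.92, 1.0]
[0.11, -0.37, -0.13, 0.22, 0.42, -0.95, 1.0]
[-0.03, -0.47, -0.2, 0.19, 0.44, -0.97, 1.0]
```

Call:
drive_tool:
  commands:
    - [-0.27,0.2,-0.24,0.51,0.33,-0.51,1]
    - [-0.27,0.2,-0.24,0.51,0.33,-0.51,1]
    - [-0.27,0.2,-0.24,0.51,0.33,-0.51,1]
    - [-0.27,0.2,-0.24,0.51,0.33,-0.51,1]
    - [-0.27,0.2,-0.24,0.51,0.33,-0.51,1]
    - [-0.18,0.2,-0.11,0.48,0.33,-0.63,1]
    - [-0.18,0.2,-0.11,0.48,0.33,-0.63,1]
    - [-0.18,0.2,-0.11,0.48,0.33,-0.63,1]
    - [-0.18,0.2,-0.11,0.48,0.33,-0.63,1]
    - [-0.18,0.2,-0.11,0.48,0.33,-0.63,1]

```text
time_s: 5.98
eef_pos: [351.0, 399.1, 260.7]
orientation: [[-0.997, -0.057, -0.053], [-0.072, 0.936, 0.346], [0.029, 0.349, -0.937]]
ft_force: [-0.6, -0.0, -0.4]
gripper_width: 91.5
grasp_force: 0.0
```

Call:
drive_tool:
  commands:
    - [-0.06,0.15,-0.02,0.42,0.34,-0.73,1]
    - [-0.06,0.15,-0.02,0.42,0.34,-0.73,1]
    - [-0.06,0.15,-0.02,0.42,0.34,-0.73,1]
    - [-0.06,0.15,-0.02,0.42,0.34,-0.73,1]
    - [-0.06,0.15,-0.02,0.42,0.34,-0.73,1]
    - [0.06,0.06,0.02,0.37,0.36,-0.81,1]
    - [0.06,0.06,0.02,0.37,0.36,-0.81,1]
    - [0.06,0.06,0.02,0.37,0.36,-0.81,1]
    - [0.06,0.06,0.02,0.37,0.36,-0.81,1]
    - [0.06,0.06,0.02,0.37,0.36,-0.81,1]

```text
time_s: 7.22
eef_pos: [350.9, 430.2, 260.5]
orientation: [[-0.818, 0.575, 0.022], [0.454, 0.621, 0.639], [0.354, 0.532, -0.769]]
ft_force: [-0.8, -0.0, -0.5]
gripper_width: 91.2
grasp_force: 0.0
```

Run:
```python
from k import *
from station import observe
q=observe()['qpos'];print(q.round(2),observe()['eef_pos'].round(0),FK(q)[0].round(0))
R=tilt(42,45)@FL;x=np.array([460,301,140])+R[:,2]*(18.8-110)
r,P=rows(q,best(x,R)[0],20);a=np.array(r)
for i in range(0,20,5):print(a[i:i+5].mean(0).round(2).tolist())
```

```text
[ 0.39  0.23  1.91  0.86  0.88 -1.09] [351. 430. 261.] [351. 430. 260.]
[0.15, -0.08, 0.0, 0.31, 0.37, -0.87, 1.0]
[0.17, -0.23, -0.05, 0.26, 0.4, -0.91, 1.0]
[0.11, -0.37, -0.13, 0.22, 0.42, -0.95, 1.0]
[-0.02, -0.47, -0.2, 0.19, 0.44, -0.97, 1.0]
```

Call:
drive_tool:
  commands:
    - [0.15,-0.08,0,0.31,0.37,-0.87,1]
    - [0.15,-0.08,0,0.31,0.37,-0.87,1]
    - [0.15,-0.08,0,0.31,0.37,-0.87,1]
    - [0.15,-0.08,0,0.31,0.37,-0.87,1]
    - [0.15,-0.08,0,0.31,0.37,-0.87,1]
    - [0.17,-0.23,-0.05,0.26,0.4,-0.91,1]
    - [0.17,-0.23,-0.05,0.26,0.4,-0.91,1]
    - [0.17,-0.23,-0.05,0.26,0.4,-0.91,1]
    - [0.17,-0.23,-0.05,0.26,0.4,-0.91,1]
    - [0.17,-0.23,-0.05,0.26,0.4,-0.91,1]

```text
time_s: 8.48
eef_pos: [398.4, 383.2, 252.7]
orientation: [[-0.21, 0.932, 0.296], [0.722, -0.056, 0.689], [0.659, 0.359, -0.661]]
ft_force: [-0.1, 0.6, -0.0]
gripper_width: 91.1
grasp_force: 0.0
```

Call:
drive_tool:
  commands:
    - [0.11,-0.37,-0.13,0.22,0.42,-0.95,1]
    - [0.11,-0.37,-0.13,0.22,0.42,-0.95,1]
    - [0.11,-0.37,-0.13,0.22,0.42,-0.95,1]
    - [0.11,-0.37,-0.13,0.22,0.42,-0.95,1]
    - [0.11,-0.37,-0.13,0.22,0.42,-0.95,1]
    - [-0.02,-0.47,-0.2,0.19,0.44,-0.97,1]
    - [-0.02,-0.47,-0.2,0.19,0.44,-0.97,1]
    - [-0.02,-0.47,-0.2,0.19,0.44,-0.97,1]
    - [-0.02,-0.47,-0.2,0.19,0.44,-0.97,1]
    - [-0.02,-0.47,-0.2,0.19,0.44,-0.97,1]

```text
time_s: 9.72
eef_pos: [410.7, 257.0, 203.0]
orientation: [[0.528, 0.668, 0.524], [0.474, -0.744, 0.47], [0.704, -0.0, -0.71]]
ft_force: [0.2, -0.9, -0.8]
gripper_width: 91.3
grasp_force: 0.0
```

Run:
```python
from h import *
np.set_printoptions(precision=3,suppress=True)
w=camera('wrist');save(w,'w3.png');o=observe();print(o['qpos'],o['eef_pos']);print(o['orientation'])
print('camR',w['R'],-w['R'].T@w['t'])
for p in((460,300,114),(460,300,168)):
    q=w['mtx']@(w['R']@np.array(p)+w['t']);print(q[:2]/q[2])
c=w['color'].astype(int);x=xyz(w);m=(c[...,0]-c[...,2]>40)&(x[...,2]>110)&(x[...,2]<165)
n,l,st,ce=cv2.connectedComponentsWithStats(m.astype(np.uint8));i=1+st[1:,4].argmax();print(st[i],ce[i]);p=x[l==i];print(p.min(0),p.max(0),np.median(p,0))
# cross-check with scene/top now
for n in('scene','top'):
    c=camera(n);np.savez(n+'2.npz',c=c['color'],x=xyz(c))
```

```text
[ 0.136  0.212  2.355  1.827  0.419 -0.723] [410.285 256.146 202.411]
[[ 0.532  0.665  0.524]
 [ 0.472 -0.747  0.469]
 [ 0.703 -0.002 -0.711]]
camR [[ 0.668 -0.744 -0.002]
 [-0.64  -0.574 -0.511]
 [ 0.379  0.342 -0.86 ]] [358.211 208.8   373.382]
[280.704 231.078]
[280.715 193.704]
[238 195  21  29  73] [246.658 212.315]
[435.345 299.712 157.397] [443.618 325.618 164.475] [436.897 310.224 159.124]
```

View pics/w3.png

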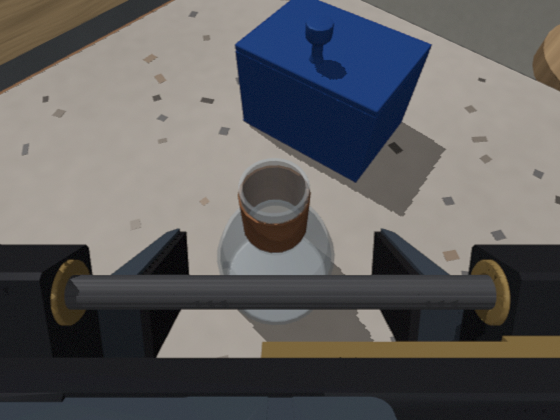

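The rim is centred at (275,187), midway between the fingers (188 and 373) to within about 3 mm. That puts the collar axis near (460,303.5), so I'll make the approach.

Call:
drive_tool:
  commands:
    - [0.2,0.19,-0.25,0,0,0,1]
    - [0.2,0.19,-0.25,0,0,0,1]
    - [0.2,0.19,-0.25,0,0,0,1]
    - [0.2,0.19,-0.25,0,0,0,1]
    - [0.2,0.19,-0.25,0,0,0,1]
    - [0.2,0.19,-0.25,0,0,0,1]
    - [0.2,0.19,-0.25,0,0,0,1]
    - [0.2,0.19,-0.25,0,0,0,1]
    - [0.2,0.19,-0.25,0,0,0,1]
    - [0.2,0.19,-0.25,0,0,0,1]

```text
time_s: 11.12
eef_pos: [473.0, 316.2, 129.1]
orientation: [[0.522, 0.673, 0.524], [0.476, -0.74, 0.475], [0.708, 0.001, -0.707]]
ft_force: [0.6, 0.2, 1.2]
gripper_width: 91.4
grasp_force: 0.0
```

Run:
```python
from h import *
a=camera('scene');w=camera('wrist')
A=cv2.resize(a['color'][90:230,270:430],(480,420));B=cv2.resize(w['color'],(320,240))
im=np.zeros((420,800,3),np.uint8);im[:,:480]=A;im[:240,480:]=B
cv2.imwrite('pics/g1.png',im[:,:,::-1]);o=observe();print(o['eef_pos'],o['orientation'],o['qpos'],o['ft_force'])
```

```text
[473.46455601 316.40015842 128.89756388] [[ 0.5225758   0.67226394  0.52438128]
 [ 0.47552574 -0.74031084  0.4752001 ]
 [ 0.70766504  0.00102873 -0.70654733]] [ 0.2915479   0.50472752  2.26323337  2.40676184  0.4713023  -1.21914819] [0.85071596 0.12298955 0.05702003]
```

View pics/g1.png

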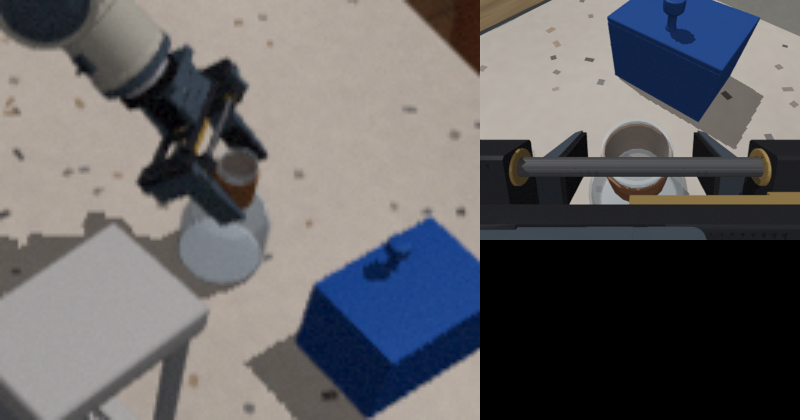

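The scene crop shows both fingers astride the collar. In the wrist inset the rim is centred at 637 against a finger midline of about 641, roughly 3 mm off. I'll correct that and then close.

Call:
drive_tool:
  commands:
    - [-0.13,0,-0.05,0,0,0,1]
    - [0,0,0,0,0,0,1]
    - [0,0,0,0,0,0,-1]
    - [0,0,0,0,0,0,-1]
    - [0,0,0,0,0,0,-1]
    - [0,0,0,0,0,0,-1]
    - [0,0,0,0,0,0,-1]
    - [0,0,0,0,0,0,-1]
  newtons: 20

```text
time_s: 12.22
eef_pos: [469.8, 315.9, 128.1]
orientation: [[0.523, 0.671, 0.526], [0.474, -0.741, 0.475], [0.708, 0.001, -0.706]]
ft_force: [0.4, -1.0, 0.3]
gripper_width: 52.0
grasp_force: 20.0
```

Width is 52 mm at 20 N, so the collar is gripped. I'll lift, and check the carry path with the kinematic model.

Call:
drive_tool:
  commands:
    - [0,0,0.1,0,0,0,-1]
    - [0,0,0.3,0,0,0,-1]
    - [0,0,0.5,0,0,0,-1]
    - [0,0,0.5,0,0,0,-1]
    - [0,0,0.5,0,0,0,-1]
    - [0,0,0.4,0,0,0,-1]
    - [0,0,0,0,0,0,-1]

```text
time_s: 13.1
eef_pos: [469.8, 315.9, 197.8]
orientation: [[0.521, 0.672, 0.526], [0.475, -0.741, 0.475], [0.709, 0.002, -0.705]]
ft_force: [-0.2, 0.4, -4.2]
gripper_width: 52.1
grasp_force: 20.0
```

Run:
```python
from h import *
import k
from k import *
np.set_printoptions(precision=2,suppress=True)
o=observe();q=o['qpos'];print(q,o['eef_pos'],o['ft_force'],o['gripper_width'])
x0=o['eef_pos'];R0=o['orientation'];g0=x0-18.8*R0[:,2];print('grip',g0)
for name,W in(('A',[(g0,42),((500,150,211),30),((470,0,211),15),((450,-63,211),12.4),((530,-45,211),12.4),((605,-29,211),12.4),((605,-29,182),12.4)]),('B',[(g0,42),((500,180,211),30),((500,60,211),20),((520,-20,211),14),((605,-29,211),12.4)])):
  qq=q
  for g,az in W:
    R=k.tilt(az,45)@FL;x=np.array(g)+18.8*R[:,2];qq,e=ik(x,R,qq);print(name,g,az,qq,round(e,4))
a=camera('scene')
cv2.imwrite('pics/l1.png',cv2.resize(a['color'][60:270,200:420],(800,600)[:2])[:,:,::-1])
```

```text
[ 0.29  0.31  2.2   1.88  0.32 -0.64] [469.75 315.88 197.8 ] [-0.19  0.45 -4.19] 52.09773246188328
grip [459.85 306.95 211.05]
A [459.85 306.95 211.05] 42 [ 0.3   0.31  2.19  1.86  0.32 -0.63] 0.0
A (500, 150, 211) 30 [-0.09  0.28  2.25  1.73  0.43 -0.64] 0.0
A (470, 0, 211) 15 [-0.49  0.24  2.35  1.72  0.51 -0.75] 0.0
A (450, -63, 211) 12.4 [-0.72  0.24  2.36  1.55  0.61 -0.74] 0.0
A (530, -45, 211) 12.4 [-0.5   0.3   2.21  1.6   0.48 -0.58] 0.0
A (605, -29, 211) 12.4 [-0.37  0.37  2.06  1.51  0.4  -0.37] 0.0
A (605, -29, 182) 12.4 [-0.37  0.43  2.09  1.74  0.41 -0.62] 0.0
B [459.85 306.95 211.05] 42 [ 0.3   0.31  2.19  1.86  0.32 -0.63] 0.0
B (500, 180, 211) 30 [ 0.01  0.29  2.24  1.83  0.37 -0.66] 0.0
B (500, 60, 211) 20 [-0.29  0.27  2.29  1.76  0.44 -0.69] 0.0
B (520, -20, 211) 14 [-0.46  0.29  2.24  1.64  0.48 -0.62] 0.0
B (605, -29, 211) 12.4 [-0.37  0.37  2.06  1.51  0.4  -0.37] 0.0
```

View pics/l1.png

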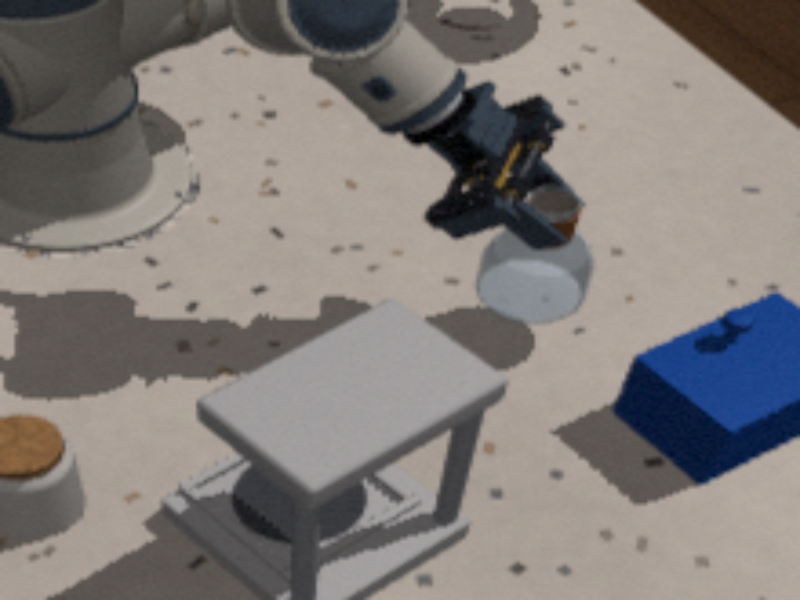

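The carafe hangs upright with its foot clear of the worktop. The warmer, canister and organiser haven't moved. Next I'll carry it to the front of the warmer.

Call:
drive_tool:
  commands:
    - [0.08,-0.27,0,0,0,-0.16,-1]
    - [0.17,-0.54,0,0,0,-0.32,-1]
    - [0.17,-0.54,0,0,0,-0.32,-1]
    - [0.17,-0.54,0,0,0,-0.32,-1]
    - [0.17,-0.54,0,0,0,-0.32,-1]
    - [0.17,-0.54,0,0,0,-0.32,-1]
    - [0.17,-0.54,0,0,0,-0.32,-1]
    - [0.17,-0.54,0,0,0,-0.32,-1]
    - [0.12,-0.53,0,0,0,-0.32,-1]
    - [0,-0.51,0,0,0,-0.27,-1]

```text
time_s: 14.4
eef_pos: [511.7, 162.2, 197.1]
orientation: [[0.62, 0.475, 0.624], [0.336, -0.88, 0.336], [0.709, 0.001, -0.706]]
ft_force: [0.8, -0.2, -3.9]
gripper_width: 51.7
grasp_force: 20.0
```

Call:
drive_tool:
  commands:
    - [0,-0.51,0,0,0,-0.27,-1]
    - [0,-0.51,0,0,0,-0.27,-1]
    - [0,-0.51,0,0,0,-0.27,-1]
    - [0,-0.51,0,0,0,-0.27,-1]
    - [0,-0.51,0,0,0,-0.27,-1]
    - [0,-0.51,0,0,0,-0.27,-1]
    - [0.1,-0.51,0,0,0,-0.27,-1]
    - [0.14,-0.5,0,0,0,-0.26,-1]
    - [0.14,-0.5,0,0,0,-0.26,-1]
    - [0.14,-0.4,0,0,0,-0.26,-1]

```text
time_s: 15.65
eef_pos: [527.5, 13.0, 197.1]
orientation: [[0.678, 0.278, 0.681], [0.197, -0.961, 0.196], [0.708, 0.001, -0.706]]
ft_force: [-0.3, -0.5, -4.5]
gripper_width: 52.2
grasp_force: 20.0
```

Call:
drive_tool:
  commands:
    - [0.1,-0.4,0,0,0,-0.26,-1]
    - [0,-0.3,0,0,0,-0.26,-1]
    - [0,0,0,0,0,0,-1]

```text
time_s: 16.02
eef_pos: [529.9, -7.2, 197.0]
orientation: [[0.685, 0.239, 0.688], [0.169, -0.971, 0.168], [0.708, 0.001, -0.706]]
ft_force: [-0.4, -0.4, -5.5]
gripper_width: 52.0
grasp_force: 20.0
```

Run:
```python
from h import *
from scipy.spatial.transform import Rotation as S
np.set_printoptions(precision=3,suppress=True)
o=observe();R=o['orientation'];print(o['eef_pos'],R,o['qpos'],'grip',o['eef_pos']-18.8*R[:,2],np.degrees(np.arctan2(R[1,2],R[0,2])))
T=tilt(np.radians(12.4),np.radians(45))@np.diag([-1,-1,1]);print('turn',turn(T)/.08)
a=camera('scene');b=camera('top')
A=cv2.resize(a['color'][130:290,200:370],(425,400));B=cv2.resize(b['color'][120:290,200:350],(353,400))
cv2.imwrite('pics/p1.png',np.hstack([A,B])[:,:,::-1])
```

```text
[529.905  -7.168 197.017] [[ 0.685  0.239  0.688]
 [ 0.169 -0.971  0.168]
 [ 0.708  0.001 -0.706]] [-0.431  0.285  2.253  1.697  0.46  -0.653] grip [516.97  -10.333 210.288] 13.750054603045713
turn [ 0.006  0.023 -0.305]
```

View pics/p1.png

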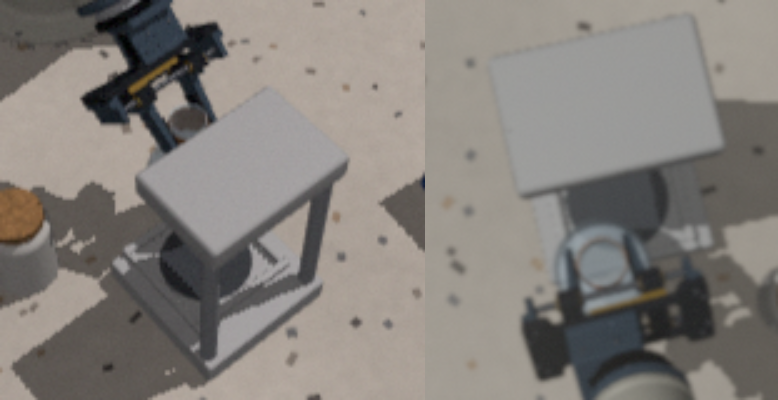

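The carafe is upright in front of the warmer. In the top crop the rim centre is near (606,266) and the body circle's centre near (602,272). I'll cast both to get the carafe's axis relative to the grip point.

Run:
```python
from h import *
np.set_printoptions(precision=1,suppress=True)
b=camera('top')
print('rim',ray(b,276.9,233,238),'body',ray(b,275.2,235.6,128))
# depth of collar/rim around, and disc again by dark mask ellipse
x=xyz(b);r=x[225:245,262:295];m=(r[...,2]>225)&(r[...,2]<245);print(m.sum(),np.median(r[m],0) if m.any() else 0)
```

```text
rim [511.5 -15.1 238. ] body [511.1 -10.8 128. ]
162 [510.5 -19.9 236. ]
```

Call:
drive_tool:
  commands:
    - [0.2,-0.04,-0.1,0,0.02,-0.15,-1]
    - [0.35,-0.07,-0.1,0,0,-0.15,-1]
    - [0.38,-0.08,-0.05,0,0,0,-1]
    - [0.38,-0.08,0,0,0,0,-1]
    - [0.38,-0.08,0,0,0,0,-1]
    - [0.38,-0.08,0,0,0,0,-1]
    - [0.38,-0.07,0,0,0,0,-1]
    - [0.35,-0.06,0,0,0,0,-1]
    - [0.25,-0.04,0,0,0,0,-1]
    - [0,0,0,0,0,0,-1]

```text
time_s: 17.42
eef_pos: [622.0, -24.9, 189.6]
orientation: [[0.69, 0.216, 0.691], [0.153, -0.976, 0.152], [0.707, 0.001, -0.707]]
ft_force: [0.4, 0.3, -4.5]
gripper_width: 52.5
grasp_force: 20.0
```

Run:
```python
from h import *
np.set_printoptions(precision=3,suppress=True)
o=observe();R=o['orientation'];print(o['eef_pos'],R,'grip',o['eef_pos']-18.8*R[:,2],o['ft_force'],o['torque'])
a=camera('scene');b=camera('top')
A=cv2.resize(a['color'][150:280,220:350],(440,440));B=cv2.resize(b['color'][130:250,220:340],(360,440)[:1]+(360,))
B=np.vstack([B,np.zeros((80,360,3),np.uint8)])
cv2.imwrite('pics/p2.png',np.hstack([A,B])[:,:,::-1])
```

```text
[621.977 -24.913 189.557] [[ 0.69   0.216  0.691]
 [ 0.153 -0.976  0.152]
 [ 0.707  0.001 -0.707]] grip [608.99  -27.778 202.845] [ 0.36   0.261 -4.461] [-0.205  1.044 -0.013]
```

View pics/p2.png

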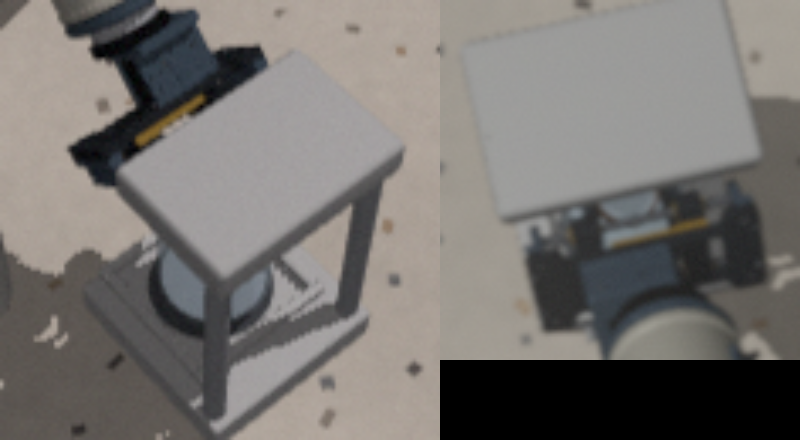

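In the scene crop the carafe (bottom edge ~325) is above the disc (148–272, bottom ~335), and the gripper is clear of the hood. I'll measure the foot's edge and the disc's edge numerically before lowering.

Run:
```python
from h import *
np.set_printoptions(precision=1,suppress=True,linewidth=200)
a=camera('scene');g=cv2.cvtColor(a['color'],cv2.COLOR_RGB2GRAY)
print(g[228:254,260:304:2])
```

```text
[[131  91  82  43 114 116 116 105  73  71  83 124 154 163 156 145 105  85  79  80 149  85]
 [ 86  86  66  40 110 114 117 116  84  66  72 102 145 161 152 118  86  82  77  90 148 123]
 [ 85  87  47  41 114 116 116 119 108  69  71  83 124 153 134  93  82  83 103 106 134 161]
 [ 85  83  38  45 115 116 116 117 118  82  69  73 103 134 102  84  82  85 128 108 111 160]
 [ 85  86  38  39 112 113 117 115 115 105  69  71  85 103  82  83  81 113 129 105  98 160]
 [ 85  84  36  35 111 115 117 116 114 117  85  69  71  81  84  79  96 125 125  95  85 161]
 [ 85  84  38  32  98 113 114 116 116 115  94  71  72  83  82  86 119 119 127  89  86 157]
 [ 88  85  35  32  69 116 116 115 115 116  87  65  76  80  81 105 119 118 125  81  81 162]
 [ 84  87  35  31  49 113 113 118 115 115  82  65  72  78  77 119 121 119 127  73  93 160]
 [ 89  86  46  28  44 110 115 116 115 116  79  66  72  75  89 119 120 121 118  63 118 161]
 [ 88  86  52  29  30  95 113 115 116 114  76  66  65  65  99 115 117 121  87  59 141 160]
 [ 88  83  72  32  28  56 111 117 114 115  69  63  64  59  99 119 120 112  73  53 154 161]
 [ 86  8
[... 566 characters left out ...]
1  31  30  27  48  66  61  66  39  44  57  99 131  86  85  79]
 [ 85  86  71  87  86  74  53  32  30  29  47  62  66  68  36  59  80 120  87  86  73  86]
 [ 86  84  80  79  84  82  75  52  28  30  48  65  65  69  47  93 111  87  85  80  81  84]
 [ 85  87  84  75  85  85  84  79  63  47  50  64  66  68 111 130 108  84  85  83  84  86]
 [ 87  83  85  80  80  86  84  87  86  73  56  66  68  76 155 120  83  86  75  83  88  81]
 [ 88  85  85  84  81  85  83  84  85  87  67  65  66  70 130  92  86  80  80  87  86  89]
 [ 85  85  86  86  82  83  87  89  89  85  64  65  68  73  84  85  80  78  83  85 119 122]
 [ 75  85  86  87  87  74  86  90  87  86  63  65  66  71  86  87  74  86  86 124 158 160]]
```

Run:
```python
from h import *
from scipy.optimize import least_squares
np.set_printoptions(precision=1,suppress=True)
a=camera('scene')
F=[(270.5,239),(273,241),(277,243),(278.5,244),(294,240),(291,242),(289,243),(287.5,244)]
D=[(263.5,239),(266,243),(270.5,246),(272,247),(274,248),(277,249),(288.5,248),(292,246),(295,244),(298.5,241)]
for n,P,z,r in(('foot',F,61.5,50),('disc',D,40,62)):
    X=np.array([ray(a,u,v,z)[:2] for u,v in P])
    s=least_squares(lambda c:np.hypot(*(X-c).T)-r,[605,-29]);print(n,s.x,s.fun)
    s=least_squares(lambda c:np.hypot(*(X-c[:2]).T)-c[2],[605,-29,r]);print(n,'free',s.x)
```

```text
foot [607.  -25.5] [ 0.3 -0.5 -0.9  0.9 -0.  -0.7 -0.5  1.2]
foot free [608.  -26.   49.1]
disc [600.5 -27.3] [ 1.2  1.3 -1.  -0.5 -0.1  0.4 -0.3 -1.2 -0.3  2.7]
disc free [596.6 -25.1  65.6]
```

By this view the foot is about 6 mm ahead of the disc centre, and by the top view about 0. I'll split the difference and lower slowly.

Call:
drive_tool:
  commands:
    - [-0.1,-0.04,0,0,0,0,-1]
    - [0,0,-0.1,0,0,0,-1]
    - [0,0,-0.15,0,0,0,-1]
    - [0,0,-0.15,0,0,0,-1]
    - [0,0,-0.12,0,0,0,-1]
    - [0,0,-0.07,0,0,0,-1]
    - [0,0,0,0,0,0,-1]

```text
time_s: 18.5
eef_pos: [618.5, -26.0, 171.7]
orientation: [[0.69, 0.216, 0.69], [0.153, -0.976, 0.152], [0.707, 0.0, -0.707]]
ft_force: [0.9, 1.0, -4.5]
gripper_width: 52.2
grasp_force: 20.0
```

Call:
drive_tool:
  commands:
    - [0,0,-0.03,0,0,0,-1]
    - [0,0,-0.03,0,0,0,-1]
    - [0,0,-0.03,0,0,0,-1]

```text
time_s: 18.88
eef_pos: [618.6, -26.0, 169.2]
orientation: [[0.69, 0.216, 0.691], [0.153, -0.976, 0.152], [0.707, 0.001, -0.707]]
ft_force: [0.7, -0.8, -4.1]
gripper_width: 52.6
grasp_force: 20.0
```

Expected contact is at TCP z ≈168.1, so I'll creep down and watch the force.

Call:
drive_tool:
  commands:
    - [0,0,-0.03,0,0,0,-1]
    - [0,0,-0.02,0,0,0,-1]
    - [0,0,0,0,0,0,-1]

```text
time_s: 19.25
eef_pos: [618.8, -26.0, 168.2]
orientation: [[0.689, 0.216, 0.692], [0.153, -0.976, 0.152], [0.708, 0.001, -0.706]]
ft_force: [-3.6, -0.8, 4.8]
gripper_width: 52.0
grasp_force: 20.0
```

Contact: the z force went from -4 to about +5 N at the expected height. I'll ease off slightly and open.

Call:
drive_tool:
  commands:
    - [0,0,0.01,0,0,0,-1]
    - [0,0,0,0,0,0,-0.5]
    - [0,0,0,0,0,0,0.2]
    - [0,0,0,0,0,0,1]
    - [0,0,0,0,0,0,1]
    - [0,0,0,0,0,0,1]
    - [0,0,0,0,0,0,1]
    - [0,0,0,0,0,0,1]

```text
time_s: 20.25
eef_pos: [618.5, -26.0, 168.0]
orientation: [[0.69, 0.216, 0.691], [0.153, -0.976, 0.152], [0.707, 0.001, -0.707]]
ft_force: [-0.1, -0.6, 0.6]
gripper_width: 91.1
grasp_force: 0.0
```

Run:
```python
from h import *
import k
from k import *
np.set_printoptions(precision=2,suppress=True)
o=observe();q=o['qpos'];R=o['orientation'];x=o['eef_pos'];print(x,q,o['gripper_width'],o['ft_force'])
for b in(40,80,120,160):
    q,e=ik(x-b*R[:,2],R,q);print(b,q,e,x-b*R[:,2])
```

```text
[618.54 -26.05 167.98] [-0.37  0.43  2.09  1.74  0.41 -0.62] 91.08105434448846 [-0.07 -0.58  0.55]
40 [-0.41  0.35  2.11  1.57  0.43 -0.47] 2.2737367544323206e-15 [590.91 -32.14 196.25]
80 [-0.46  0.25  2.13  1.38  0.47 -0.31] 3.4106051316484808e-15 [563.28 -38.23 224.53]
120 [-0.52  0.16  2.14  1.21  0.53 -0.16] 1.1368683772161603e-15 [535.65 -44.32 252.81]
160 [-0.59  0.06  2.14  1.07  0.62 -0.04] 2.842170943040401e-15 [508.02 -50.42 281.08]
```

Call:
drive_tool:
  commands:
    - [-0.15,-0.033,0.153,0,0,0,1]
    - [-0.3,-0.066,0.306,0,0,0,1]
    - [-0.3,-0.066,0.306,0,0,0,1]
    - [-0.3,-0.066,0.306,0,0,0,1]
    - [-0.3,-0.066,0.306,0,0,0,1]
    - [-0.3,-0.066,0.306,0,0,0,1]
    - [-0.3,-0.066,0.306,0,0,0,1]
    - [-0.3,-0.066,0.306,0,0,0,1]
    - [-0.3,-0.066,0.306,0,0,0,1]
    - [0,0,0,0,0,0,1]

```text
time_s: 21.5
eef_pos: [541.7, -43.1, 246.7]
orientation: [[0.69, 0.215, 0.691], [0.153, -0.977, 0.151], [0.708, 0.002, -0.706]]
ft_force: [-0.0, -0.4, -0.1]
gripper_width: 91.0
grasp_force: 0.0
```

Run:
```python
from h import *
a=camera('scene');w=camera('wrist')
A=cv2.resize(a['color'][150:280,180:350],(470,360));B=cv2.resize(w['color'],(330,248));B=np.vstack([B,np.zeros((112,330,3),np.uint8)])
cv2.imwrite('pics/f1.png',np.hstack([A,B])[:,:,::-1]);print(observe()['ft_force'])
```

```text
[ 0.02167066 -0.19572868 -0.73582112]
```

View pics/f1.png

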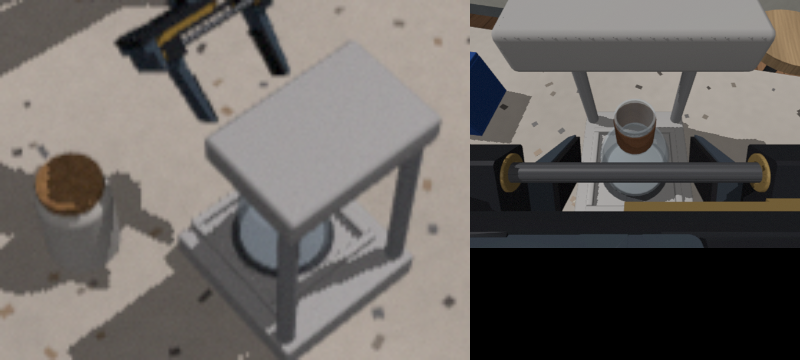

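The carafe stands upright, with its foot inside the dark disc in both insets (around (283,235) and (635,165)). The gripper is open and clear, and the canister hasn't moved. I'll hand the job in.

```bash
python3 -c "
from station import close_job
print(close_job())"
```

```text
the job is handed in; nothing more can be done
None
```

The carafe stands upright on the warming plate inside the rim, released with the gripper clear, and I handed the job in at about 21.6 s; I saw no sign of the canister, plates or organiser having moved, though I did not re-measure them at the end.

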